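Brace the jar and unscrew its tight lid

TASK

Set the white square-footed jar, its red lid still screwed tight, upright and fully down in the square pocket of the wooden jar brace, so that it cannot turn. Then unscrew the lid anticlockwise until its threads let go, lift it off, and finish while still holding it level, clear of the jar and just above its mouth (a few centimetres up), with the jar left standing fully down in the brace and the other things on the worktop and hob left alone.

Things in the scene. Friction and masses are not known exactly. Their poses are not given: they have to be found in the camera images.
- jar_center (a point): White ceramic jar, about 0.3 kg, loose: square foot 52 x 52 mm, 46 mm high, sloping shoulder above, then a round neck hidden by the lid and ending 78 mm above the jar's underside. Point: on the axis, 25 mm above the underside; z up, x and y square to the flat sides. Too light to stay put while its lid is turned, unless in the brace.
- lid_center (a point): Ribbed red screw lid on the jar, 54 mm across, 28 mm high, white pointer on top along its x axis (dot at +x). Point: on its axis, half-way up; z up. Screwed tight it is 49 mm above jar_center (lower edge 60, top 88 mm above the jar's underside), its x along the jar's x. The jar may be carried by its tight lid. Friction keeps the lid where it was turned while it is regrasped.
- lid_top (a point): Centre of the lid's top. Two-start thread: turned anticlockwise seen from above (0.4 to 0.5 N m) relative to the jar, the lid rises about 4 mm and its threads let go at 2.15 rad; a hard stop comes at 2.55 rad; between them it lifts freely. Clockwise it hardly turns. A sprung seal in the jar's mouth pushes it up with 32 N when tight, 6 N at letting go, then 1 mm more.
- brace_floor (a point): Jar brace: wooden block 110 x 110 mm, 36 mm high, fixed, with a square pocket 59 x 59 mm, 26 mm deep, its top 6 mm sloped outward as a lead-in. Point: centre of the pocket floor, 10 mm above the worktop; z up, x and y square to the sides. The jar fits in any quarter turn with 3.5 mm to spare each side, and can turn about 0.15 rad from square before the pocket holds it.
- spice_jar: Bystander: spice jar on the hob with a red cap, 45 x 45 x 106 mm; origin at the centre of its underside.
- salt: Bystander: clear salt shaker with a grey top, 44 x 44 x 90 mm; origin at the centre of its underside.
- egg_timer_2: Bystander: red and white kitchen timer standing on the worktop, 61 x 61 x 52 mm; origin at the centre of its underside.
- matches: Bystander: red match box, 54 x 36 x 15 mm; origin at the centre of its underside.
- candle: Bystander: tea light, 38 mm across, 15 mm high; origin at the centre of its underside.
- bottle_cork: Bystander: cork standing on end, 24 mm across, 40 mm high; origin at the centre of its underside.

How it is judged:
By the outcome, as a careful person would: the job done as asked, in the order asked, and still so for the second after the job is handed in, while the arm keeps its last pose, push and grip.
It also fails if it takes over 61 s, if anything falls off the work surface, if the arm or the gripper's body presses on something with over 40 N, if the wrist force passes 120 N, or if a joint passes its speed limit or range.

ROBOT

A 6-joint arm with a two-finger parallel gripper is mounted at the origin on a cart in front of the work surface, level with it; the furniture and walls round the work are solid. World frame = base frame: x ahead of the robot, y to its left, z up, the work surface at z = 0. Lengths are in m, angles in rad, forces in N, time in s.
With the tool pointing down it reaches from about 0.35 to 0.775 m from the base axis. Payload 7.3 kg.
Tool frame: the origin (TCP) lies midway between the tips of the shut fingers; the grasp point (between the pads) lies 19 mm behind it (robot.grip_depth is the z of the grasp point in the tool frame, in m); z points along the fingers, y is the line along which they close (so a half turn about z gives the same grasp; the last joint's range is limited). The gripper opens to 92 mm and grips with 3 to 60 N. Pads are 19 mm wide; open, the fingers measure 130 mm over their backs; the gripper's body (75 mm by 190 mm) begins 47 mm behind the grasp point.
Start: joints at [-1.413, 0.342, 1.524, -0, 1.275, -0.146], TCP at [0.157, -0.501, 0.227] pointing down, gripper open.
Joint ranges: [-2.53, 2.53], [-0.77, 2.02], [0.04, 2.7], [-1, 4.14], [0.28, 2.66], [-3.11, 3.11]. Speed limits (rad/s): [2.57, 2.57, 3.14, 3.14, 3.14, 3.14].

INTERFACE

Orientations are given as [roll, pitch, yaw] about the fixed x, y, z axes, in that order (R = Rz(yaw) Ry(pitch) Rx(roll)).
In Python, from cell import robot, viewer gives the robot as it stands.
- The arm moves only by the tool step_arm, never from a script. Its argument "increments" is a list of rows, each an object with "delta_pos": the shift along the tool's x, y, z in cm, a list of three; "dr": the turn, a rotation vector about the tool's x, y, z in degrees, a list of three; "fingers": the closure, from -1 (fully open) to 1 (shut), so that 0 is half open. In form: [{"delta_pos": [tx, ty, tz], "dr": [wx, wy, wz], "fingers": fingers}, ...]. A call has exactly 5 rows; each row is the pose to reach, as a shift and turn from the pose commanded when the call began, along the tool's axes at that moment; what a row does not reach only later rows make up. A row lasts 1/8 s, in which the tool goes at most 62.5 mm and 10.7 degrees, less where a joint would pass 70% of its speed; a pose out of reach is approached as far as the arm can. A call with a gripper value outside its range is refused whole. The fingers move at their own pace and stop on an object; "newtons" is the grip in N (left out, the last holds). Time passes only in rows, so rows that repeat a pose let the fingers close, or fill a call up. It gives the time, the measured TCP pose, the force, the opening and the grip force at its end, in the units of the state.
- robot.observe(): the state, without advancing time (a new reading comes with each control period).
- viewer.read_camera(name): name is "scene" or "side" or "wrist"; returns the picture (384x512x3 uint8, red, green, blue); there is no depth.
- viewer.camera_params(name): a dict with "K" (3x3 intrinsics, pixels), "T" (4x4, takes a point from camera to world coordinates). Camera axes: x right, y down, z forward; pixel columns grow to the right and rows downward; lengths in m; the calibration is good to about 2 mm. A picture is of the moment at which its call begins: read the wrist's pose just before it. camera_params takes no time and is no camera call; for the wrist camera it gives the pose at the moment of the call.
- robot.hand_in(): hands the job in; it is judged then, once.
The state is a dict: "time": time; "qpos": joint angles; "qvel": joint speeds; "joint_efforts": joint torques, N m; "tool_pos": TCP position; "tool_rot": TCP orientation; "contact_force": force on the tool from outside, world axes, zero at the start; "torque": the same for the moment, N m; "opening": finger opening in m; "grip_force": force on a finger pad.
Only numpy, scipy, OpenCV 4.12 (cv2) and the standard library are available. Lean on these libraries where they do the work, as an engineer would, in place of code of your own. Each camera call takes 0.05 s, during which the arm holds its last target. There are 200 camera calls.

## Working session

There is one attempt and no reset: what is moved stays moved. The work goes in short steps, Python scripts to look and compute and a tool call to move; the robot and the scene stay as the last step left them, time stands still between calls to the robot, and variables do not carry over. Pictures are saved under pics/ and viewed, at most 10 in all, crops included, and the job is handed in when it is done.

Besides the shell and the picture viewer there is one more tool, called as a command line: name --argument value ..., lists and objects as JSON in quotes. step_arm: Moves the arm, as the interface text tells. Its arguments: {"type":"object","properties":{"increments":{"type":"array"},"newtons":{"type":"number"}},"required":["increments"]}

```bash
mkdir -p pics
python3 - <<'E'
from cell import robot, viewer
import cv2, numpy as np
print(robot.observe(), robot.grip_depth)
ims=[]
for n in("scene","side"):
    im=viewer.read_camera(n); p=viewer.camera_params(n); print(n,p["K"].tolist(),p["T"].round(4).tolist())
    cv2.imwrite(f"pics/{n}0.png",im[:,:,::-1])
E
```

```text
{'time': 0.0, 'qpos': array([-1.41302773e+00,  3.42692822e-01,  1.52503510e+00,  2.32053089e-05,
        1.27539687e+00, -1.46000291e-01]), 'qvel': array([ 0.00077937, -0.00094448, -0.00131989, -0.00037771, -0.00070793,
        0.00066161]), 'joint_efforts': array([-1.87609367e-03, -4.31251359e+01, -2.44214541e+01,  7.15456414e-02,
        5.61223039e-02, -1.36516101e-04]), 'tool_pos': array([ 0.15699936, -0.50054081,  0.22605417]), 'tool_rot': array([-3.14008004e+00, -2.44852428e-04,  3.03761926e-01]), 'contact_force': array([0.778448  , 0.26926288, 0.06651189]), 'torque': array([ 0.01961972, -0.01467707, -0.0193875 ]), 'grip_force': 0.0, 'opening': 0.09191316237364743} -0.0188
scene [[463.3132836016986, 0.0, 257.4430218222163], [0.0, 463.3132836016986, 194.51521301346574], [0.0, 0.0, 1.0]] [[0.8596, -0.3751, 0.347, 0.2003], [-0.511, -0.6267, 0.5883, -0.5549], [-0.0032, -0.683, -0.7304, 0.8343], [0.0, 0.0, 0.0, 1.0]]
side [[392.45585248149166, 0.0, 258.96636687512904], [0.0, 392.45585248149166, 190.47527100494813], [0.0, 0.0, 1.0]] [[0.0646, -0.5821, 0.8105, -0.3426], [-0.9978, -0.0473, 0.0456, -0.0012], [0.0117, -0.8117, -0.5839, 0.7235], [0.0, 0.0, 0.0, 1.0]]
```

View pics/scene0.png

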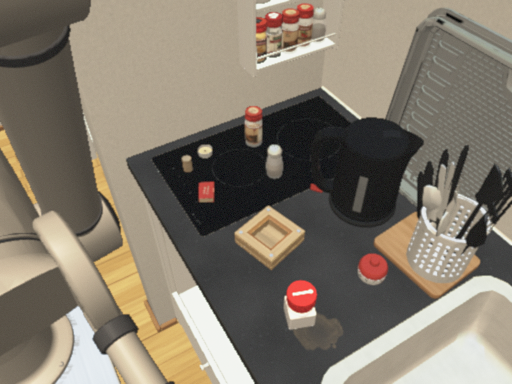

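View pics/side0.png

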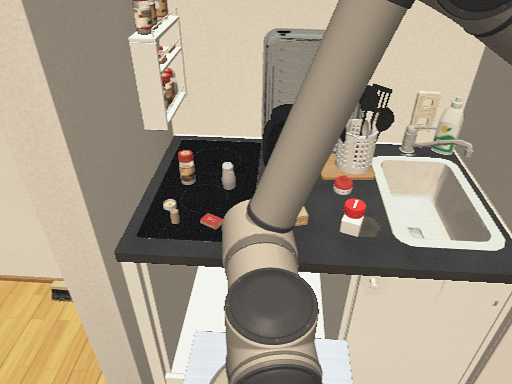

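The scene view shows the jar with its lid at (302,295) and the brace at (270,236). The kettle is behind at (365,170) and the timer at (372,268). In the side view the jar is at (355,215), and the arm hides the brace.

```bash
cat > h.py <<'E'
from cell import robot, viewer
import cv2, numpy as np
from scipy.spatial.transform import Rotation as R
def cast(p,uv,z):
    uv=np.atleast_2d(np.array(uv,float)); K,T=p["K"],p["T"]
    d=np.c_[uv,np.ones(len(uv))]@np.linalg.inv(K).T@T[:3,:3].T
    return T[:3,3]+d*((z-T[2,3])/d[:,2])[:,None]
def blob(m,near):
    n,l,s,c=cv2.connectedComponentsWithStats(m.astype(np.uint8))
    i=1+np.argmin([np.hypot(*(c[k]-near))+(1e3 if s[k,4]<15 else 0) for k in range(1,n)])
    return l==i
E
python3 - <<'E'
from h import *
im=cv2.imread("pics/scene0.png"); p=viewer.camera_params("scene")
c=cv2.resize(im[200:335,225:340],None,fx=5,fy=4.44*1,interpolation=cv2.INTER_CUBIC); c=cv2.resize(im[200:335,225:340],None,fx=4.4,fy=4.4,interpolation=cv2.INTER_CUBIC)
cv2.imwrite("pics/crop0.png",c)
h=cv2.cvtColor(im,cv2.COLOR_BGR2HSV)
red=blob(((h[...,0]<8)|(h[...,0]>172))&(h[...,1]>130)&(h[...,2]>60),(302,295))
ys,xs=np.nonzero(red);print(xs.min(),xs.max(),ys.min(),ys.max())
w=(h[...,1]<90)&(h[...,2]>150); w=blob(w&(np.indices(w.shape)[0]<303),(302,293))
q=np.argwhere(w)[:,::-1]; print(len(q),q.mean(0),cast(p,q.mean(0),.088)); 
P=cast(p,q,.088)[:,:2]; u,s,v=np.linalg.svd(P-P.mean(0)); print(v[0],np.degrees(np.arctan2(v[0,1],v[0,0])))
ps=viewer.camera_params("side")
print(cast(p,[(302,293)],.088),cast(ps,[(355,205)],.088))
E
```

```text
286 316 280 312
71 [302.6056338  292.28169014] [[ 0.50024497 -0.20827428  0.088     ]]
[-0.94360829  0.33106404] 160.6666287440911
[[ 0.49843073 -0.20895041  0.088     ]] [[ 0.49420894 -0.20946436  0.088     ]]
```

View pics/crop0.png

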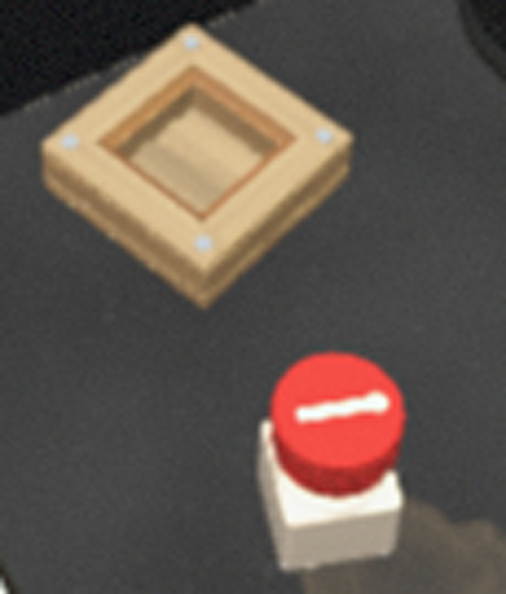

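The crop shows the pointer's dot at its right end, crop (380,402). The top corners of the brace are near crop (192,25), (352,138), (205,270) and (43,147).

Run:
```python
from h import *
p=viewer.camera_params("scene")
f=lambda a:(np.array(a)+.5)/4.4-.5+np.array([225,200])
for a in([(192,25),(352,138),(205,270),(43,147)],[(191,42),(323,135),(204,243),(69,142)]):
    P=cast(p,f(a),.036);print(P.round(4),P.mean(0))
    e=np.roll(P,-1,0)-P;print(np.degrees(np.arctan2(e[:,1],e[:,0]))%90,np.linalg.norm(e,axis=1))
P=cast(p,f([(338,408),(300,412),(380,402)]),.088);print(P)
# silhouettes of others
P=cast(p,[(372,268),(205,151),(187,163),(207,192),(274,160),(365,190)],.03);print(P)
```

```text
[[ 0.5835  0.0461  0.036 ]
 [ 0.6124 -0.0593  0.036 ]
 [ 0.5074 -0.0892  0.036 ]
 [ 0.4772  0.0149  0.036 ]] [ 0.54514506 -0.02187264  0.036     ]
[15.32482844 15.8988635  16.153869   16.3540044 ] [0.10925304 0.10920036 0.10836863 0.11078073]
[[ 0.5769  0.0363  0.036 ]
 [ 0.6011 -0.0503  0.036 ]
 [ 0.5152 -0.0757  0.036 ]
 [ 0.4899  0.011   0.036 ]] [ 0.54576034 -0.01967847  0.036     ]
[15.62573354 16.51333373 16.27010598 16.18161043] [0.08984398 0.0895502  0.09035833 0.0905599 ]
[[ 0.4983192  -0.20726957  0.088     ]
 [ 0.48360844 -0.20071118  0.088     ]
 [ 0.51506753 -0.21391942  0.088     ]]
[[ 0.67934317 -0.20748655  0.03      ]
 [ 0.54444724  0.29677805  0.03      ]
 [ 0.48486283  0.27915065  0.03      ]
 [ 0.48314525  0.16202826  0.03      ]
 [ 0.6803681   0.17506988  0.03      ]
 [ 0.81111217 -0.02661494  0.03      ]]
```

```bash
cat >> h.py <<'E'
def go(pos,yaw_deg):
    s=robot.observe(); A=R.from_euler('xyz',s["tool_rot"]); B=R.from_euler('xyz',[np.pi,0,np.radians(yaw_deg)])
    print("t",round(s["time"],2),"pos",s["tool_pos"].round(4),"rot",np.degrees(s["tool_rot"]).round(2),"q6",round(s["qpos"][5],3),"open",round(s["opening"],4),"F",s["contact_force"].round(1))
    print("delta cm",(A.inv().apply(np.array(pos)-s["tool_pos"])*100).round(2),"dr",np.degrees((A.inv()*B).as_rotvec()).round(2))
E
python3 -c "
from h import *
go((.48,-.2075,.2),-20)"
```

```text
t 0.1 pos [ 0.157  -0.5006  0.2261] rot [-1.7993e+02 -1.0000e-02  1.7400e+01] q6 -0.146 open 0.0919 F [-0.4 -1.3 -0.2]
delta cm [ 39.59 -18.3    2.64] dr [-7.00e-02  2.00e-02  3.74e+01]
```

step_arm --increments '[{"delta_pos":[4,-1.8,0.2],"dr":[0,0,4],"fingers":-1},{"delta_pos":[8.5,-4,0.5],"dr":[0,0,9],"fingers":-1},{"delta_pos":[13.5,-6.2,0.8],"dr":[0,0,14],"fingers":-1},{"delta_pos":[18.5,-8.5,1.1],"dr":[0,0,19],"fingers":-1},{"delta_pos":[23.5,-10.9,1.5],"dr":[0,0,24],"fingers":-1}]'

```text
time: 0.72
tool_pos: [0.3497, -0.3253, 0.2115]
tool_rot: [-3.142, 0.0, -0.118]
contact_force: [1.0, -0.6, -0.1]
opening: 0.0918
grip_force: 0.0
```

```bash
python3 -c "
from h import *
go((.48,-.2075,.2),-20)"
```

```text
t 0.72 pos [ 0.3497 -0.3253  0.2115] rot [-180.      0.     -6.78] q6 0.779 open 0.0918 F [ 1.  -0.6 -0.1]
delta cm [ 11.54 -13.24   1.15] dr [-0.    0.   13.22]
```

step_arm --increments '[{"delta_pos":[3,-3.5,0.3],"dr":[0,0,3.5],"fingers":-1},{"delta_pos":[6.5,-7.5,0.6],"dr":[0,0,7.5],"fingers":-1},{"delta_pos":[10,-11.5,1.0],"dr":[0,0,11.5],"fingers":-1},{"delta_pos":[11.5,-13.2,1.2],"dr":[0,0,13.2],"fingers":-1},{"delta_pos":[11.5,-13.2,1.2],"dr":[0,0,13.2],"fingers":-1}]'

```text
time: 1.35
tool_pos: [0.4787, -0.2074, 0.199]
tool_rot: [-3.141, 0.001, -0.342]
contact_force: [-0.1, -0.9, -0.0]
opening: 0.0916
grip_force: 0.0
```

Run:
```python
from h import *
p=viewer.camera_params("wrist"); im=viewer.read_camera("wrist")
cv2.imwrite("pics/w1.png",im[:,:,::-1]); print(p["K"],p["T"].round(4)); np.savez("w1.npz",**p)
go((.498,-.2075,.15),-20)
```

```text
[[331.06521711   0.         256.50893901]
 [  0.         331.06521711 186.18291368]
 [  0.           0.           1.        ]] [[-0.3363 -0.8955 -0.2914  0.5583]
 [-0.9417  0.3198  0.1041 -0.235 ]
 [-0.      0.3095 -0.9509  0.3568]
 [ 0.      0.      0.      1.    ]]
t 1.4 pos [ 0.478  -0.2083  0.1992] rot [ 1.7999e+02  7.0000e-02 -1.9670e+01] q6 1.356 open 0.0921 F [ 0.  -0.6  0. ]
delta cm [ 1.86 -0.75  4.92] dr [0.01 0.07 0.33]
```

View pics/w1.png

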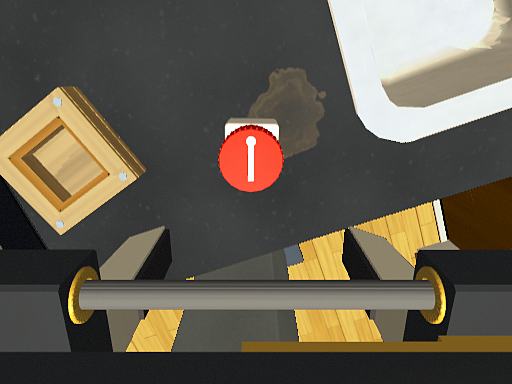

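The wrist view shows the lid top at about (251,160), with the pointer running from (250,142) up to (251,180). The brace screws are at (57,102), (123,177) and (60,224).

Run:
```python
from h import *
im=cv2.imread("pics/w1.png"); p=dict(np.load("w1.npz"))
h=cv2.cvtColor(im,cv2.COLOR_BGR2HSV)
red=blob(((h[...,0]<8)|(h[...,0]>172))&(h[...,1]>150)&(h[...,2]>190),(251,160)).astype(np.uint8)
c=max(cv2.findContours(red,0,1)[0],key=len)[:,0]; 
hull=cv2.convexHull(c)[:,0]; W=cast(p,hull,.088)
(x,y),r=cv2.minEnclosingCircle(W[:,:2].astype(np.float32));print("lid enclosing",x,y,r)
lo=W[hull[:,1]>140][:,:2]; s=np.linalg.lstsq(np.c_[2*lo,np.ones(len(lo))],(lo**2).sum(1),rcond=None)[0];print("fit",s[:2],np.sqrt(s[2]+s[:2]@s[:2]))
w=(h[...,1]<90)&(h[...,2]>150); w[:134]=0; q=np.argwhere(blob(w,(251,160)))[:,::-1]
P=cast(p,q,.088)[:,:2]; u,_,v=np.linalg.svd(P-P.mean(0)); print("ptr",P.mean(0),np.degrees(np.arctan2(v[0,1],v[0,0])),len(q))
m=(h[...,1]<45)&(h[...,2]>100); sub=im[95:105,50:65].reshape(-1,3)
S=[]
for g in((57,102),(123,177),(60,224)):
    mm=np.zeros(h.shape[:2],bool);mm[g[1]-9:g[1]+9,g[0]-9:g[0]+9]=1
    m=mm&(h[...,1]<60); k=np.argwhere(m)[:,::-1]; print(g,len(k),k.mean(0),k.min(0),k.max(0)); S.append(k.mean(0))
S=cast(p,S,.036)[:,:2];print(S,"brace",(S[0]+S[2])/2); 
for e in(S[1]-S[0],S[2]-S[1]):print(np.linalg.norm(e),np.degrees(np.arctan2(e[1],e[0]))%90)
# far foot edge of jar at z=.046
F=cast(p,[(226,119),(277,120)],.046)[:,:2];print(F,np.degrees(np.arctan2(*(F[1]-F[0])[::-1])),np.linalg.norm(F[1]-F[0]))
```

```text
lid enclosing 0.49929213523864746 -0.20851387083530426 0.027690032497048378
fit [ 0.4989191 -0.2083514] 0.02703474283393851
ptr [ 0.50164294 -0.20939848] 159.948078238014 293
(57, 102) 68 [ 56.85294118 101.23529412] [49 93] [ 61 106]
(123, 177) 55 [122.92727273 176.74545455] [119 173] [131 185]
(60, 224) 66 [ 58.31818182 225.92424242] [ 51 221] [ 68 232]
[[ 0.60231503 -0.05126808]
 [ 0.5148393  -0.07620229]
 [ 0.48899164  0.01298637]] brace [ 0.54565334 -0.01914086]
0.09095998026427195 15.909746985260199
0.09285859016794087 16.162052871764615
[[ 0.53422547 -0.19633589]
 [ 0.51747406 -0.24052202]] -110.76223376262804 0.04725487949256643
```

```bash
python3 -c "
from h import *
go((.499,-.2083,.057),-20)"
```

```text
t 1.4 pos [ 0.478  -0.2083  0.1992] rot [ 1.7999e+02  7.0000e-02 -1.9670e+01] q6 1.356 open 0.0921 F [ 0.  -0.6  0. ]
delta cm [ 1.99 -0.71 14.22] dr [0.01 0.07 0.33]
```

step_arm --increments '[{"delta_pos":[1.5,-0.5,2],"dr":[0,0,0.3],"fingers":-1},{"delta_pos":[2,-0.7,5],"dr":[0,0,0.3],"fingers":-1},{"delta_pos":[2,-0.7,8],"dr":[0,0,0.3],"fingers":-1},{"delta_pos":[2,-0.7,10.5],"dr":[0,0,0.3],"fingers":-1},{"delta_pos":[2,-0.7,12.5],"dr":[0,0,0.3],"fingers":-1}]'

```text
time: 2.02
tool_pos: [0.4981, -0.21, 0.0737]
tool_rot: [3.141, 0.001, -0.352]
contact_force: [-1.0, 0.5, -0.1]
opening: 0.092
grip_force: 0.0
```

```bash
python3 -c "
from h import *
go((.499,-.2083,.057),-20)"
```

```text
t 2.02 pos [ 0.4981 -0.21    0.0737] rot [ 1.7999e+02  7.0000e-02 -2.0160e+01] q6 1.382 open 0.092 F [-1.   0.5 -0.1]
delta cm [ 0.03 -0.19  1.67] dr [ 0.01  0.07 -0.16]
```

step_arm --increments '[{"delta_pos":[0,-0.1,1.0],"dr":[0,0,0],"fingers":-1},{"delta_pos":[0,-0.1,1.65],"dr":[0,0,0],"fingers":-1},{"delta_pos":[0,-0.1,1.65],"dr":[0,0,0],"fingers":0},{"delta_pos":[0,-0.1,1.65],"dr":[0,0,0],"fingers":0.5},{"delta_pos":[0,-0.1,1.65],"dr":[0,0,0],"fingers":1}]' --newtons 45

```text
time: 2.65
tool_pos: [0.5, -0.2082, 0.0588]
tool_rot: [3.141, -0.001, -0.351]
contact_force: [0.4, 0.0, -0.3]
opening: 0.0666
grip_force: 0.0
```

step_arm --increments '[{"delta_pos":[0,0,0],"dr":[0,0,0],"fingers":1},{"delta_pos":[0,0,0],"dr":[0,0,0],"fingers":1},{"delta_pos":[0,0,0],"dr":[0,0,0],"fingers":1},{"delta_pos":[0,0,0],"dr":[0,0,0],"fingers":1},{"delta_pos":[0,0,0],"dr":[0,0,0],"fingers":1}]'

```text
time: 3.28
tool_pos: [0.4998, -0.2082, 0.0584]
tool_rot: [3.141, -0.001, -0.351]
contact_force: [0.3, -2.4, 3.2]
opening: 0.0536
grip_force: 45.0
```

```bash
python3 -c "
from h import *
go((.499,-.2083,.130),-20);print(robot.observe()['grip_force'])"
```

```text
t 3.27 pos [ 0.4998 -0.2082  0.0584] rot [ 1.7998e+02 -4.0000e-02 -2.0090e+01] q6 1.385 open 0.0536 F [ 0.3 -2.4  3.2]
delta cm [-0.07  0.04 -7.16] dr [ 0.02 -0.04 -0.09]
45.000577345490456
```

step_arm --increments '[{"delta_pos":[0,0,-0.8],"dr":[0,0,0],"fingers":1},{"delta_pos":[0,0,-2.5],"dr":[0,0,0],"fingers":1},{"delta_pos":[0,0,-4.5],"dr":[0,0,0],"fingers":1},{"delta_pos":[0,0,-6.5],"dr":[0,0,0],"fingers":1},{"delta_pos":[0,0,-7.2],"dr":[0,0,0],"fingers":1}]'

```text
time: 3.9
tool_pos: [0.4998, -0.2078, 0.131]
tool_rot: [-3.142, -0.001, -0.351]
contact_force: [0.0, -0.7, -3.2]
opening: 0.0537
grip_force: 45.0
```

```bash
python3 -c "
from h import *
go((.5455,-.020,.130),16);print(robot.observe()['grip_force'])"
```

```text
t 3.9 pos [ 0.4998 -0.2078  0.131 ] rot [-1.800e+02 -5.000e-02 -2.009e+01] q6 1.385 open 0.0537 F [ 0.  -0.7 -3.2]
delta cm [ -2.16 -19.21   0.1 ] dr [ 1.000e-02 -5.000e-02 -3.609e+01]
44.998985789716244
```

step_arm --increments '[{"delta_pos":[-0.2,-2,0],"dr":[0,0,-3.5],"fingers":1},{"delta_pos":[-0.6,-5.5,0],"dr":[0,0,-10],"fingers":1},{"delta_pos":[-1.1,-9.5,0],"dr":[0,0,-18],"fingers":1},{"delta_pos":[-1.6,-13.5,0],"dr":[0,0,-26],"fingers":1},{"delta_pos":[-2,-17.5,0],"dr":[0,0,-33],"fingers":1}]'

```text
time: 4.53
tool_pos: [0.5403, -0.0341, 0.1291]
tool_rot: [-3.14, 0.002, 0.232]
contact_force: [0.5, 0.1, -2.4]
opening: 0.0535
grip_force: 45.0
```

```bash
python3 -c "
from h import *
go((.5455,-.020,.130),16)"
```

```text
t 4.53 pos [ 0.5403 -0.0341  0.1291] rot [-1.7992e+02  1.2000e-01  1.3290e+01] q6 1.134 open 0.0535 F [ 0.5  0.1 -2.4]
delta cm [ 0.83 -1.25 -0.09] dr [-0.08  0.12 -2.72]
```

step_arm --increments '[{"delta_pos":[0.5,-0.8,0],"dr":[0,0,-1.8],"fingers":1},{"delta_pos":[0.8,-1.25,0],"dr":[0,0,-2.7],"fingers":1},{"delta_pos":[0.8,-1.25,0],"dr":[0,0,-2.7],"fingers":1},{"delta_pos":[0.8,-1.25,0],"dr":[0,0,-2.7],"fingers":1},{"delta_pos":[0.8,-1.25,0],"dr":[0,0,-2.7],"fingers":1}]'

```text
time: 5.15
tool_pos: [0.5459, -0.0236, 0.1302]
tool_rot: [3.141, 0.0, 0.271]
contact_force: [0.6, 0.0, -3.7]
opening: 0.0536
grip_force: 45.0
```

Run:
```python
from h import *
go((.5455,-.020,.130),16)
p=viewer.camera_params("scene"); im=viewer.read_camera("scene")
cv2.imwrite("pics/scene2.png",cv2.resize(im[150:290,190:350,::-1],None,fx=4,fy=4,interpolation=cv2.INTER_CUBIC))
```

```text
t 5.15 pos [ 0.5459 -0.0236  0.1302] rot [1.7999e+02 1.0000e-02 1.5530e+01] q6 1.117 open 0.0536 F [ 0.6  0.  -3.7]
delta cm [ 0.06 -0.35  0.02] dr [ 0.01  0.01 -0.47]
```

View pics/scene2.png

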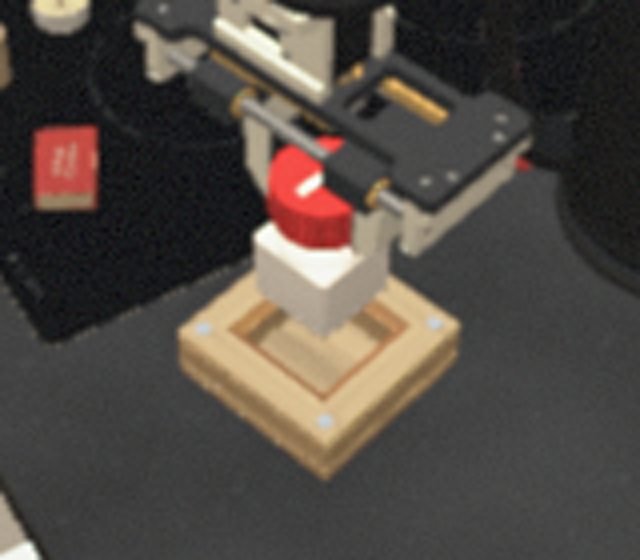

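The crop shows the jar hanging square over the pocket, with its nearest lower corner at crop (320,334).

Run:
```python
from h import *
p=viewer.camera_params("scene")
f=lambda a:(np.array(a)+.5)/4-.5+np.array([190,150])
C=cast(p,f([(320,334),(388,290),(258,282)]),.0718)[:,:2]
print(C.round(4),"center",(C[1]+C[2])/2, "edges",np.linalg.norm(C[1]-C[0]),np.linalg.norm(C[2]-C[0]))
for e in(C[1]-C[0],C[2]-C[0]):print(np.degrees(np.arctan2(e[1],e[0]))%90)
S=cast(p,f([(435,323),(325,421),(204,329)]),.036)[:,:2];print(S,(S[0]+S[2])/2)
P=cast(p,f([(251,329),(325,398),(407,326)]),.036)[:,:2];print("pocket",P,(P[0]+P[2])/2)
go((.5455,-.020,.130),16)
```

```text
[[ 0.5279 -0.0487]
 [ 0.5747 -0.042 ]
 [ 0.518  -0.0016]] center [ 0.5463948  -0.02176906] edges 0.04730827358579135 0.04815317798592415
8.188431148305721
11.837045023551838
[[ 0.60160643 -0.05085005]
 [ 0.51498002 -0.07568506]
 [ 0.49053169  0.01067513]] [ 0.54606906 -0.02008746]
pocket [[ 0.51265951 -0.00255647]
 [ 0.52285257 -0.0630197 ]
 [ 0.58723338 -0.04470546]] [ 0.54994644 -0.02363096]
t 5.2 pos [ 0.5459 -0.0235  0.1302] rot [179.99   0.    15.54] q6 1.117 open 0.0533 F [ 0.3 -0.3 -3.5]
delta cm [ 0.06 -0.34  0.02] dr [ 0.01  0.   -0.46]
```

step_arm --increments '[{"delta_pos":[0.05,-0.3,0.3],"dr":[0,0,-0.5],"fingers":1},{"delta_pos":[0.05,-0.3,1.2],"dr":[0,0,-0.5],"fingers":1},{"delta_pos":[0.05,-0.3,2.2],"dr":[0,0,-0.5],"fingers":1},{"delta_pos":[0.05,-0.3,3.0],"dr":[0,0,-0.5],"fingers":1},{"delta_pos":[0.05,-0.3,3.5],"dr":[0,0,-0.5],"fingers":1}]'

```text
time: 5.82
tool_pos: [0.5453, -0.0197, 0.0943]
tool_rot: [-3.141, 0.001, 0.281]
contact_force: [0.8, -0.2, -3.7]
opening: 0.054
grip_force: 45.0
```

```bash
python3 -c "
from h import *
go((.546,-.0205,.0684),16)"
```

```text
t 5.83 pos [ 0.5453 -0.0197  0.0943] rot [-1.7998e+02  6.0000e-02  1.6110e+01] q6 1.113 open 0.054 F [ 0.8 -0.2 -3.7]
delta cm [0.04 0.09 2.59] dr [-0.02  0.06  0.11]
```

Already at the pocket's mouth with no contact.

step_arm --increments '[{"delta_pos":[0.02,0.04,0.4],"dr":[0,0,0],"fingers":1},{"delta_pos":[0.02,0.04,0.8],"dr":[0,0,0],"fingers":1},{"delta_pos":[0.02,0.04,1.2],"dr":[0,0,0],"fingers":1},{"delta_pos":[0.02,0.04,1.6],"dr":[0,0,0],"fingers":1},{"delta_pos":[0.02,0.04,2.0],"dr":[0,0,0],"fingers":1}]'

```text
time: 6.45
tool_pos: [0.546, -0.0201, 0.075]
tool_rot: [3.141, -0.0, 0.281]
contact_force: [-0.5, 0.0, -2.7]
opening: 0.0539
grip_force: 45.0
```

```bash
python3 -c "
from h import *
go((.546,-.0205,.0684),16)"
```

```text
t 6.45 pos [ 0.546  -0.0201  0.075 ] rot [179.99  -0.    16.11] q6 1.113 open 0.0539 F [-0.5  0.  -2.7]
delta cm [-0.01  0.04  0.66] dr [ 0.01 -0.    0.11]
```

Into the pocket freely. I'll go down gently until the floor pushes back.

step_arm --increments '[{"delta_pos":[0,0,0.3],"dr":[0,0,0],"fingers":1},{"delta_pos":[0,0,0.5],"dr":[0,0,0],"fingers":1},{"delta_pos":[0,0,0.65],"dr":[0,0,0],"fingers":1},{"delta_pos":[0,0,0.7],"dr":[0,0,0],"fingers":1},{"delta_pos":[0,0,0.7],"dr":[0,0,0],"fingers":1}]'

```text
time: 7.08
tool_pos: [0.5461, -0.0202, 0.0685]
tool_rot: [3.141, -0.0, 0.281]
contact_force: [0.5, -1.0, 0.1]
opening: 0.0539
grip_force: 45.0
```

```bash
python3 -c "
from h import *
go((.546,-.0205,.0684),16);print(robot.observe()['torque'])"
```

```text
t 7.08 pos [ 0.5461 -0.0202  0.0685] rot [ 1.7998e+02 -2.0000e-02  1.6110e+01] q6 1.113 open 0.0539 F [ 0.5 -1.   0.1]
delta cm [-0.02  0.03  0.01] dr [ 0.02 -0.02  0.11]
[-0.0594488   0.08396778 -0.01664082]
```

step_arm --increments '[{"delta_pos":[0,0,0.05],"dr":[0,0,0],"fingers":1},{"delta_pos":[0,0,0.1],"dr":[0,0,0],"fingers":1},{"delta_pos":[0,0,0.1],"dr":[0,0,0],"fingers":1},{"delta_pos":[0,0,0.1],"dr":[0,0,0],"fingers":1},{"delta_pos":[0,0,0.1],"dr":[0,0,0],"fingers":1}]' --newtons 50

```text
time: 7.7
tool_pos: [0.5463, -0.0204, 0.0683]
tool_rot: [3.141, -0.001, 0.281]
contact_force: [-2.6, -1.0, 6.9]
opening: 0.0539
grip_force: 50.0
```

```bash
python3 -c "
from h import *
go((.546,-.0205,.0684),16);print(robot.observe()['torque'])"
```

```text
t 7.7 pos [ 0.5463 -0.0204  0.0683] rot [ 1.7994e+02 -6.0000e-02  1.6110e+01] q6 1.113 open 0.0539 F [-2.6 -1.   6.9]
delta cm [-0.03 -0.   -0.01] dr [ 0.06 -0.06  0.11]
[-0.03071622  0.60259102  0.04465777]
```

step_arm --increments '[{"delta_pos":[0,0,0],"dr":[0,0,-6],"fingers":1},{"delta_pos":[0,0,-0.02],"dr":[0,0,-12],"fingers":1},{"delta_pos":[0,0,-0.04],"dr":[0,0,-18],"fingers":1},{"delta_pos":[0,0,-0.06],"dr":[0,0,-24],"fingers":1},{"delta_pos":[0,0,-0.08],"dr":[0,0,-30],"fingers":1}]'

```text
time: 8.32
tool_pos: [0.547, -0.0201, 0.0689]
tool_rot: [3.14, -0.002, 0.807]
contact_force: [-0.1, 0.8, 3.7]
opening: 0.0536
grip_force: 50.0
```

```bash
python3 -c "
from h import *
go((.546,-.0205,.0684),16);print(robot.observe()['torque'])"
```

```text
t 8.32 pos [ 0.547  -0.0201  0.0689] rot [ 1.7989e+02 -1.1000e-01  4.6250e+01] q6 0.586 open 0.0536 F [-0.1  0.8  3.7]
delta cm [-0.1  -0.04  0.05] dr [ 0.08 -0.13 30.25]
[ 0.16329609  0.0959415  -0.28254134]
```

step_arm --increments '[{"delta_pos":[0,0,-0.02],"dr":[0,0,-6],"fingers":1},{"delta_pos":[0,0,-0.04],"dr":[0,0,-12],"fingers":1},{"delta_pos":[0,0,-0.06],"dr":[0,0,-18],"fingers":1},{"delta_pos":[0,0,-0.08],"dr":[0,0,-24],"fingers":1},{"delta_pos":[0,0,-0.1],"dr":[0,0,-30],"fingers":1}]'

```text
time: 8.95
tool_pos: [0.5467, -0.02, 0.0698]
tool_rot: [3.14, -0.001, 1.331]
contact_force: [-0.4, 0.6, 4.0]
opening: 0.0537
grip_force: 50.0
```

```bash
python3 -c "
from h import *
go((.546,-.0205,.0684),16);print(robot.observe()['torque'])
im=viewer.read_camera('scene');cv2.imwrite('pics/scene3.png',cv2.resize(im[150:290,190:350,::-1],None,fx=4,fy=4,interpolation=cv2.INTER_CUBIC))"
```

```text
t 8.95 pos [ 0.5467 -0.02    0.0698] rot [ 1.7989e+02 -3.0000e-02  7.6260e+01] q6 0.062 open 0.0537 F [-0.4  0.6  4. ]
delta cm [-0.06 -0.06  0.14] dr [ 0.09 -0.09 60.26]
[ 0.15229406  0.13888271 -0.2494839 ]
```

View pics/scene3.png

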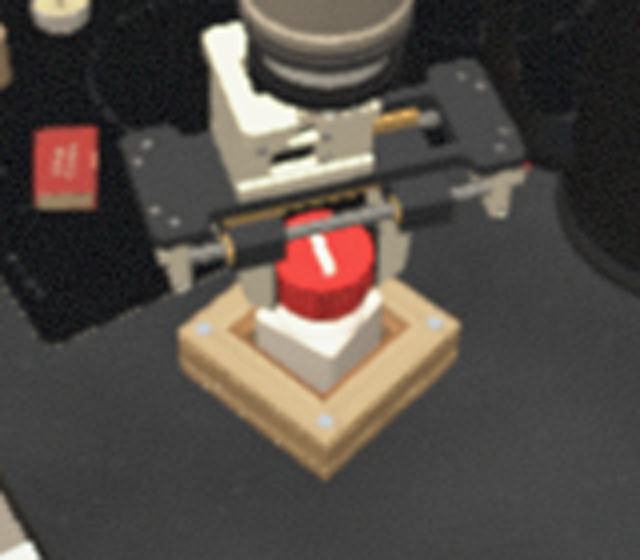

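The crop shows the jar seated in the pocket. The pointer has turned with the tool to crop (322,255), so the grip isn't slipping.

step_arm --increments '[{"delta_pos":[0,0,-0.02],"dr":[0,0,-6],"fingers":1},{"delta_pos":[0,0,-0.04],"dr":[0,0,-12],"fingers":1},{"delta_pos":[0,0,-0.06],"dr":[0,0,-18],"fingers":1},{"delta_pos":[0,0,-0.08],"dr":[0,0,-24],"fingers":1},{"delta_pos":[0,0,-0.1],"dr":[0,0,-30],"fingers":1}]'

```text
time: 9.62
tool_pos: [0.5462, -0.0199, 0.0706]
tool_rot: [3.141, 0.0, 1.853]
contact_force: [-1.4, 0.5, 5.5]
opening: 0.0537
grip_force: 50.0
```

```bash
python3 -c "
from h import *
go((.546,-.0205,.0684),153.5);print(robot.observe()['torque'])"
```

```text
t 9.62 pos [ 0.5462 -0.0199  0.0706] rot [179.95   0.   106.18] q6 -0.46 open 0.0537 F [-1.4  0.5  5.5]
delta cm [-0.05 -0.03  0.22] dr [ 4.000e-02  2.000e-02 -4.732e+01]
[ 0.05819486  0.20242532 -0.14839312]
```

step_arm --increments '[{"delta_pos":[0,0,-0.02],"dr":[0,0,-6],"fingers":1},{"delta_pos":[0,0,-0.04],"dr":[0,0,-12],"fingers":1},{"delta_pos":[0,0,-0.07],"dr":[0,0,-18],"fingers":1},{"delta_pos":[0,0,-0.1],"dr":[0,0,-24],"fingers":1},{"delta_pos":[0,0,-0.12],"dr":[0,0,-28],"fingers":1}]'

```text
time: 10.25
tool_pos: [0.5456, -0.0199, 0.0714]
tool_rot: [-3.141, -0.001, 2.341]
contact_force: [-3.2, 1.4, 3.9]
opening: 0.0537
grip_force: 50.0
```

```bash
python3 -c "
from h import *
go((.546,-.0205,.0684),153.5);print(robot.observe()['torque'])"
```

```text
t 10.25 pos [ 0.5456 -0.0199  0.0714] rot [-1.7998e+02 -3.0000e-02  1.3416e+02] q6 -0.948 open 0.0537 F [-3.2  1.4  3.9]
delta cm [-0.07 -0.02  0.3 ] dr [-1.000e-02 -4.000e-02 -1.934e+01]
[ 0.03916265  0.41978967 -0.05882213]
```

step_arm --increments '[{"delta_pos":[0,0,-0.02],"dr":[0,0,-5],"fingers":1},{"delta_pos":[0,0,-0.05],"dr":[0,0,-10],"fingers":1},{"delta_pos":[0,0,-0.07],"dr":[0,0,-15],"fingers":1},{"delta_pos":[0,0,-0.09],"dr":[0,0,-19.5],"fingers":1},{"delta_pos":[0,0,-0.1],"dr":[0,0,-19.5],"fingers":1}]'

```text
time: 10.88
tool_pos: [0.5455, -0.0202, 0.0723]
tool_rot: [-3.141, -0.001, 2.679]
contact_force: [-2.6, -0.7, 3.2]
opening: 0.0535
grip_force: 50.0
```

```bash
python3 -c "
from h import *
go((.546,-.0205,.0684),153.5);print(robot.observe()['torque'])
im=viewer.read_camera('scene');cv2.imwrite('pics/scene4.png',cv2.resize(im[150:290,190:350,::-1],None,fx=4,fy=4,interpolation=cv2.INTER_CUBIC))"
```

```text
t 10.88 pos [ 0.5455 -0.0202  0.0723] rot [-1.7997e+02 -3.0000e-02  1.5350e+02] q6 -1.285 open 0.0535 F [-2.6 -0.7  3.2]
delta cm [-0.06 -0.01  0.39] dr [-0.03 -0.03  0.  ]
[-0.10359152  0.3884513   0.02877433]
```

View pics/scene4.png

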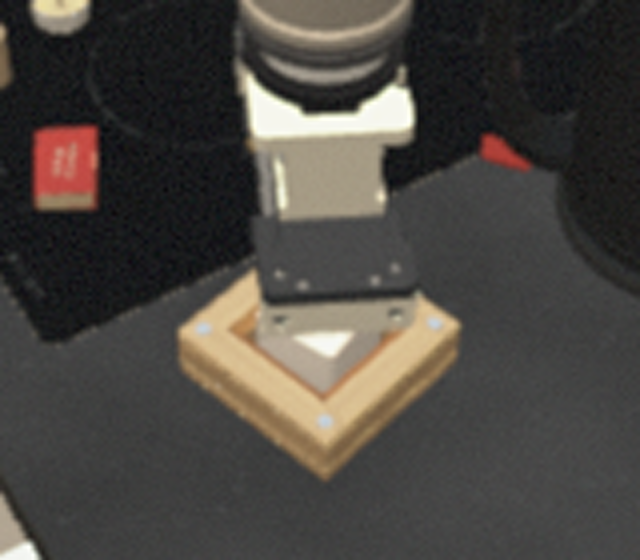

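The jar stands in the pocket and the lid is hidden behind the gripper. I'll lift a few millimetres and check the load: about 3 N would mean the jar is coming up with it.

step_arm --increments '[{"delta_pos":[0,0,-0.1],"dr":[0,0,0],"fingers":1},{"delta_pos":[0,0,-0.2],"dr":[0,0,0],"fingers":1},{"delta_pos":[0,0,-0.35],"dr":[0,0,0],"fingers":1},{"delta_pos":[0,0,-0.5],"dr":[0,0,0],"fingers":1},{"delta_pos":[0,0,-0.5],"dr":[0,0,0],"fingers":1}]'

```text
time: 11.55
tool_pos: [0.546, -0.0201, 0.0773]
tool_rot: [-3.142, 0.0, 2.681]
contact_force: [-0.8, -0.5, -0.3]
opening: 0.0534
grip_force: 50.0
```

```bash
python3 -c "
from h import *
go((.546,-.0205,.1174),153.5);print(robot.observe()['torque'])"
```

```text
t 11.55 pos [ 0.546  -0.0201  0.0773] rot [-1.800e+02  2.000e-02  1.536e+02] q6 -1.287 open 0.0534 F [-0.8 -0.5 -0.3]
delta cm [-0.01 -0.03 -4.01] dr [-0.    0.02  0.1 ]
[-0.03474153  0.09882834 -0.0415204 ]
```

Only the lid's weight, so the threads have let go.

step_arm --increments '[{"delta_pos":[0,0,-0.6],"dr":[0,0,0],"fingers":1},{"delta_pos":[0,0,-1.5],"dr":[0,0,0],"fingers":1},{"delta_pos":[0,0,-2.5],"dr":[0,0,0],"fingers":1},{"delta_pos":[0,0,-3.3],"dr":[0,0,0],"fingers":1},{"delta_pos":[0,0,-3.5],"dr":[0,0,0],"fingers":1}]'

```text
time: 12.18
tool_pos: [0.5464, -0.0202, 0.1131]
tool_rot: [3.141, 0.002, 2.681]
contact_force: [-0.5, -0.8, -0.2]
opening: 0.0535
grip_force: 50.0
```

step_arm --increments '[{"delta_pos":[0,0,0],"dr":[0,0,0],"fingers":1},{"delta_pos":[0,0,0],"dr":[0,0,0],"fingers":1},{"delta_pos":[0,0,0],"dr":[0,0,0],"fingers":1},{"delta_pos":[0,0,0],"dr":[0,0,0],"fingers":1},{"delta_pos":[0,0,0],"dr":[0,0,0],"fingers":1}]'

```text
time: 12.8
tool_pos: [0.5459, -0.0201, 0.1121]
tool_rot: [-3.141, -0.0, 2.681]
contact_force: [-0.3, 0.2, 0.4]
opening: 0.0542
grip_force: 50.0
```

```bash
python3 -c "
from h import *
go((.546,-.0205,.1123),153.5)
im=viewer.read_camera('scene');a=cv2.resize(im[150:290,190:350,::-1],None,fx=2.5,fy=2.5,interpolation=cv2.INTER_CUBIC)
im=viewer.read_camera('side');b=cv2.resize(im[110:250,200:360,::-1],None,fx=2.5,fy=2.5,interpolation=cv2.INTER_CUBIC)
cv2.imwrite('pics/end.png',np.hstack([a,b]))"
```

```text
t 12.8 pos [ 0.5459 -0.0201  0.1121] rot [-1.7999e+02 -1.0000e-02  1.5361e+02] q6 -1.287 open 0.0542 F [-0.3  0.2  0.4]
delta cm [-0.03 -0.03 -0.02] dr [-0.01 -0.01  0.11]
```

View pics/end.png

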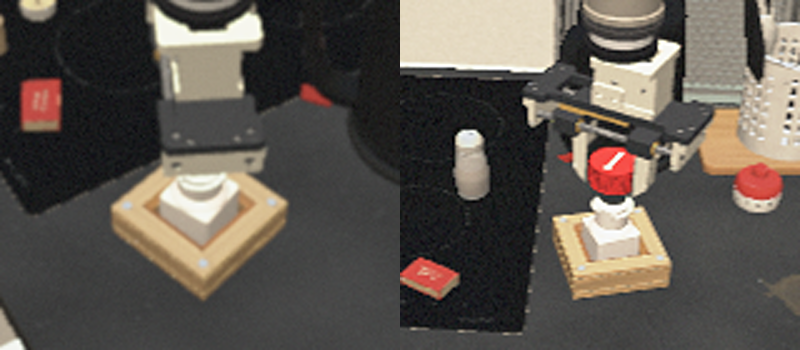

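The side view shows the lid held level at (610,170), clear above the bare neck at (610,208). The jar is still down in the brace and the other things are undisturbed.

```bash
python3 -c "
from cell import robot
print(robot.hand_in())"
```

```text
the job is handed in; nothing more can be done
None
```

I handed the job in at about 13 s: the jar stands fully down in the brace, and the lid, unscrewed by about 2.4 rad, is held level roughly 2.5 cm above its mouth, with nothing else visibly disturbed.

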